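Press a brass insert home with a bench locking clamp

TASK

Lay the wooden rail in the locking clamp's channel, insert end first, and slide it up against the end stop, then press the red handle down until it snaps over centre and stays down by itself, so that the jaw presses the brass insert flush. Then let the work go by pushing down the yellow release paddle until the clamp springs open, and leave the rail lying against the stop. Feel for the stops and do not lean hard on the clamp, press the insert with the clamp only, not with the fingers, and leave the finial, the marker pen and the oilstone where they are.

Things in the scene. Friction and masses are not known exactly. Their poses are not given: they have to be found in the camera images.
- clamp: locking clamp (pliers mechanism) on a dark steel plate screwed to the bench; origin: plate underside below the cheeks. Local +y: from the handles (-y) to the jaw end (+y). Plate top at z 10 mm, ends at y 120. Steel cheeks x -19..19, y -60..20, up to z 97. Channel: end stop face at y 38; side rails x +-26.5 (inner), y 38..83, 22 mm high, flaring to y 104
- anvil (a point): point on the plate top (z 10 mm) where the insert's centre must lie below the jaw, clamp local (0, 62) mm, 24 mm from the end stop; its axes are the clamp's
- handle: red moving handle; origin on its pivot at clamp local y -42, z 85 mm; it runs along its own -y, 24 mm wide, to 132 mm from the pivot; open it rises at 0.70 rad, held up by a spring
- handle_grip (a point): where to press: top of the red grip, 115 mm from the pivot; about 168 mm high when open. Pressing takes 4 to 14 N, then falls to nothing at dead centre; 7 mm further the handle meets a firm stop and stays. It locks 70 to 95 mm lower than open, as the hidden adjusting screw is set, so feel for the stop; over 30 N harms the clamp
- jaw (a joint): swing of the gooseneck jaw, rad: about -0.18 to 0.04 when open, about 0.25 when the clamp is locked
- release (a joint): swing of the release lever, rad: 0 at rest, grows to 0.70 as the yellow paddle is pushed down; springs back
- paddle (a point): top centre of the yellow paddle (32 x 36 mm) of the release lever, 62 mm to the local +x side of the handle, about 68 mm high at rest. Pushed down 15 to 32 mm (4 to 13 N) it lifts the locked handle back over centre and the clamp springs open; the lever's own stop is 34 mm down
- rail: pale wooden rail, 46 (local x) x 130 (local y) x 34 mm, 0.14 to 0.28 kg, lying flat; origin: centre of its underside; the insert is near its -y end. In the channel its -y end meets the end stop and the +y end sticks out 48 mm past the plate; grip it from above 33 mm to +y of its centre, clear of jaw and channel
- insert_top (a point): centre of the top of the brass insert's flange (20 mm across, 2.5 mm thick), 41 mm to local -y of the rail's centre; 8.5 mm above the wood at first, 2.5 mm when pressed home. The open jaw clears it when the rail lies on the plate
- insert (a joint): how far the insert is pressed in, m: 0 at first, 0.006 when home
- finial: bystander: small turned wooden finial, 38 mm across, 71 mm tall, standing; origin at its foot
- marker: bystander: red and black marker pen, 139 mm long, lying; origin at its underside
- oilstone: bystander: dark grey oilstone, 156 x 72 x 22 mm, lying flat; origin at its underside

How it is judged:
On the way, in this order (a step that is already met when the one before it is completed fails the run):
1. the rail lies flat in the channel against the end stop, its insert under the open jaw (horizontal distance between insert_top and anvil below 0.006 m and z of rail in the frame of anvil below 0.004 m and angle between rail's own z axis and vertical below 0.06 rad and value of joint jaw below 0.1 rad), for 0.2 s.
2. the clamp is locked on the insert by itself, untouched, and has pressed it home (value of joint jaw above 0.19 rad and value of joint insert above 0.005 m and contact force between each of the fingers, the arm and handle below 0.5 N), for 0.4 s.
3. the release paddle is pushed down (value of joint release above 0.25 rad), for 0.02 s.
At the end, for the whole second after the job is handed in: the clamp is open (jaw under 0.10 rad) with its paddle back up, the insert is pressed at least 5 of its 6 mm, and the rail lies still and flat in the channel, its insert within 6 mm of the anvil point (all of step 1 and value of joint insert above 0.005 m and value of joint release below 0.1 rad and linear speed of rail below 0.02 m/s); the robot touches nothing.
It fails at once if the fingers push on the clamp with over 30 N (contact force between the fingers and clamp above 30 N).
It fails at once if the fingers press on the insert (contact force between the fingers and insert above 3 N).
It fails at once if the finial is moved over 30 mm (distance of finial from where it was at the start of the episode above 0.03 m).
It fails at once if the marker is moved over 30 mm (distance of marker from where it was at the start of the episode above 0.03 m).
It fails at once if the oilstone is moved over 30 mm (distance of oilstone from where it was at the start of the episode above 0.03 m).
It also fails if it takes over 58 s, if anything falls off the work surface, if the arm or the gripper's body presses on something with over 40 N, if the wrist force passes 120 N, or if a joint passes its speed limit or range.

ROBOT

A 7-joint arm with a two-finger parallel gripper is mounted at the origin on a cart in front of the work surface, level with it; the furniture and walls round the work are solid. World frame = base frame: x ahead of the robot, y to its left, z up, the work surface at z = 0. Lengths are in m, angles in rad, forces in N, time in s.
With the tool pointing down it reaches from about 0.4 to 0.925 m from the base axis. Payload 4.1 kg.
Tool frame: the origin (TCP) lies at the very end of the fingers, on their centre line; the grasp point (between the pads) lies 19 mm behind it; z points along the fingers, y is the line along which they close (so a half turn about z gives the same grasp; the last joint's range is limited). The gripper opens to 85 mm and grips with 20 to 120 N. Pads are 22 mm wide; open, the fingers measure 114 mm over their backs; the gripper's body (76 mm by 85 mm) begins 54 mm behind the grasp point. The pads swing forward as they close: fully open they stand 13 mm farther back than shut.
Start: joints at [1.1, 0.398, 0.045, 1.537, -0.019, 1.207, -0.051], TCP at [0.236, -0.606, 0.231] pointing down, gripper open.
Joint ranges: [-2.82, 2.82], [-0.49, 2.23], [-1.37, 1.46], [0, 2.46], [-1.36, 4.5], [0.23, 2], [-2.94, 2.94]. Speed limits (rad/s): [2.57, 2.57, 3.14, 3.14, 3.14, 3.14, 3.14].

INTERFACE

Orientations are given as a unit quaternion [x, y, z, w].
In Python, from plant import bot gives the robot as it stands.
- The arm moves only by the tool step_arm, never from a script. Its argument "moves" is one flat list of numbers, 4 for each row, row after row: the shift along the tool's x, y, z in m, then the turn about the tool's z in degrees. In form: [dx, dy, dz, turn, dx, dy, dz, turn, ...]. A call has 1 to 12 rows; each row is the pose to reach, as a shift and turn from the pose commanded when the call began, along the tool's axes at that moment; what a row does not reach only later rows make up. A row lasts 1/12 s, in which the tool goes at most 41.7 mm and 7.16 degrees, less where a joint would pass 70% of its speed; a pose out of reach is approached as far as the arm can. A call with a gripper value outside its range is refused whole. "grip" is the gripper's target within -1 to 1 (fully open at 1, half-way at 0, shut at -1), set as the call begins (left out, the last holds). The fingers move at their own pace and stop on an object; "squeeze" is the grip in N (left out, the last holds). Time passes only in rows, so rows that repeat a pose let the fingers close. It gives the time, the measured TCP pose, the force, the opening and the grip force at its end, in the units of the state.
- bot.get_obs(): the state, without advancing time (a new reading comes with each control period).
- bot.camera(name): name is "side" or "top" or "wrist"; returns a dict with "frame" (480x640x3 uint8, red, green, blue), "K" (3x3 intrinsics, pixels), "k1" (the pictures are not rectified: a ray, as slopes to the right and down, at radius r is drawn at 1 + k1 r^2 times it, then the intrinsics apply), "cam_to_world" (4x4, takes a point from camera to world coordinates). Camera axes: x right, y down, z forward; pixel columns grow to the right and rows downward; lengths in m; the calibration is good to about 2 mm. A picture is of the moment at which its call begins. There is no depth.
- bot.close_job(): hands the job in; it is judged then, once.
Trained networks look in a picture, given as the dict that the camera call returned (one of the last four; its "shot" number tells which), for a name from the list of things; names that differ only in an ending like _2 or _b are one class to them, and where a whole thing is asked for, a point or a joint stands for the part that bears it (a point fixed in the world has none). Each returns a list of dicts, best first, with "score" (0 to 1); they miss things now and then, are a little off and sometimes report something else, mostly with a low value. They report only what shows in the picture. A call takes as long as a camera call.
- bot.recognise(picture, target): "location" ([x, y, z] in m, in the coordinates of the camera as it stood for that picture, good to about 4 mm: the middle of the surface that is visible of it).
- bot.cut_out(picture, target): "mask" (480x640 bool, what is visible of it).
The state is a dict: "time": time; "qpos": joint angles; "qd": joint speeds; "joint_torque": joint torques, N m; "eef_pos": TCP position; "eef_rot": TCP orientation; "ft_force": force on the tool from outside, world axes, zero at the start; "ft_torque": the same for the moment, N m; "grip_width": opening from 0.0 (shut) to 1.0 (fully open); "finger_force": force on a finger pad.
Only numpy, scipy, OpenCV 4.12 (cv2) and the standard library are available. Lean on these libraries where they do the work, as an engineer would, in place of code of your own. Each camera call takes 0.05 s, during which the arm holds its last target. There are 200 camera calls.

## Working session

There is one attempt and no reset: what is moved stays moved. The work goes in short steps, Python scripts to look and compute and a tool call to move; the robot and the scene stay as the last step left them, time stands still between calls to the robot, and variables do not carry over. Pictures are saved under pics/ and viewed, at most 10 in all, crops included, and the job is handed in when it is done.

Besides the shell and the picture viewer there is one more tool, called after ">>>" as name(argument=value, ...), one argument or row to a line, values as JSON. step_arm: Moves the arm, as the interface text tells. Its arguments: {"type":"object","properties":{"moves":{"type":"array"},"grip":{"type":"number"},"squeeze":{"type":"number"}},"required":["moves"]}

```bash
mkdir -p pics; cat > h.py <<'E'
import numpy as np, cv2
from plant import bot
def w(p,c): return (c["cam_to_world"]@np.r_[p,1])[:3]
def ray(c,u,v):
    K=c["K"]; a=np.array([(u-K[0,2])/K[0,0],(v-K[1,2])/K[1,1]]); s=a.copy()
    for _ in range(20): s=a/(1+c["k1"]*(s@s))
    M=c["cam_to_world"]; return M[:3,3], M[:3,:3]@np.r_[s,1]
def atz(c,u,v,z):
    o,d=ray(c,u,v); return o+d*(z-o[2])/d[2]
def proj(c,P):
    M=c["cam_to_world"]; q=M[:3,:3].T@(np.asarray(P)-M[:3,3]); s=q[:2]/q[2]; s=s*(1+c["k1"]*(s@s)); return c["K"][:2,:2]@s+c["K"][:2,2]
def save(c,n): cv2.imwrite("pics/"+n+".png",c["frame"][:,:,::-1])
E
python3 - <<'E'
from h import *
np.set_printoptions(precision=3,suppress=True)
o=bot.get_obs(); print(o["eef_pos"],o["eef_rot"],o["ft_force"],o["time"])
for n in ("top","side"):
    c=bot.camera(n); save(c,n+"0"); print(n,c["cam_to_world"])
    for t in ("clamp","handle","handle_grip","paddle","rail","insert_top","finial","marker","oilstone"):
        r=bot.recognise(c,t)
        print(t,[(np.round(w(x["location"],c),3),round(x["score"],2)) for x in r[:2]])
E
```

```text
[ 0.236 -0.605  0.23 ] [ 0.983  0.185 -0.    -0.001] [ 1.037 -0.015  0.214] 0.0
top [[ 0.127 -0.97   0.206  0.34 ]
 [-0.992 -0.125  0.026  0.153]
 [ 0.001 -0.207 -0.978  1.242]
 [ 0.     0.     0.     1.   ]]
clamp [(array([0.466, 0.112, 0.021]), 0.68)]
handle [(array([0.46 , 0.032, 0.138]), 0.74), (array([0.712, 0.202, 0.021]), 0.3)]
handle_grip [(array([0.463, 0.029, 0.144]), 0.77), (array([0.456, 0.331, 0.046]), 0.49)]
paddle [(array([ 0.515, -0.038,  0.065]), 0.67)]
rail [(array([0.459, 0.373, 0.031]), 0.79)]
insert_top [(array([0.604, 0.233, 0.061]), 0.65), (array([0.451, 0.33 , 0.04 ]), 0.63)]
finial [(array([0.606, 0.231, 0.059]), 0.68)]
marker [(array([0.712, 0.202, 0.019]), 0.77)]
oilstone [(array([0.681, 0.095, 0.021]), 0.56), (array([ 0.517, -0.041,  0.073]), 0.55)]
side [[-0.839 -0.368  0.4    0.119]
 [-0.543  0.59  -0.598  0.834]
 [-0.016 -0.719 -0.695  0.857]
 [ 0.     0.     0.     1.   ]]
clamp [(array([0.466, 0.128, 0.02 ]), 0.83)]
handle [(array([0.461, 0.038, 0.139]), 0.58)]
handle_grip [(array([0.459, 0.04 , 0.14 ]), 0.71)]
paddle [(array([ 0.515, -0.011,  0.069]), 0.51)]
rail [(array([0.45 , 0.38 , 0.031]), 0.6)]
insert_top []
finial [(array([0.604, 0.245, 0.045]), 0.6), (array([ 0.51 , -0.013,  0.064]), 0.53)]
marker [(array([0.696, 0.21 , 0.027]), 0.91), (array([0.451, 0.381, 0.033]), 0.5)]
oilstone [(array([0.672, 0.106, 0.025]), 0.65)]
```

View pics/top0.png

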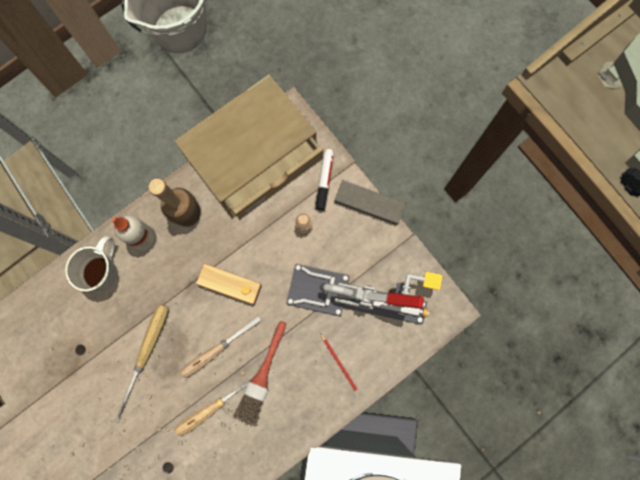

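View pics/side0.png

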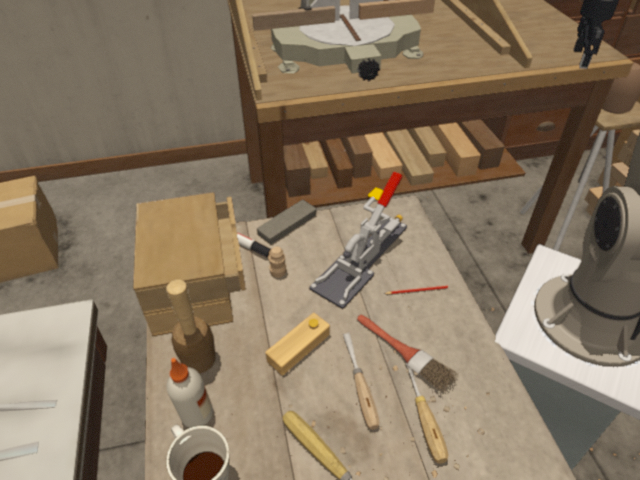

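The top view shows the rail at px (228,284) with its insert at (246,290), pointing at the clamp. The clamp's plate is at (318,290), the red handle at (405,300) and the yellow paddle at (433,281). The finial is at (303,222). The side view agrees. Next I'll measure the axes.

```bash
python3 - <<'E'
from h import *
np.set_printoptions(precision=4,suppress=True)
c=bot.camera("top")
m=bot.cut_out(c,"rail")[0]["mask"]
ys,xs=np.nonzero(m); print(len(xs))
P=np.array([atz(c,u,v,0.034)[:2] for u,v in zip(xs,ys)])
print("rail rect",cv2.minAreaRect((P*1000).astype(np.float32)), cv2.boxPoints(cv2.minAreaRect((P*1000).astype(np.float32))))
for t in ("clamp","handle","paddle"):
    r=bot.cut_out(c,t)
    if r:
        m=r[0]["mask"]; ys,xs=np.nonzero(m); print(t,len(xs),xs.min(),xs.max(),ys.min(),ys.max())
f=c["frame"]
crop=cv2.resize(f[190:340,190:460],None,fx=2.9,fy=2.9,interpolation=cv2.INTER_CUBIC); cv2.imwrite("pics/crop.png",crop[:,:,::-1])
E
```

```text
1477
rail rect ((459.95489501953125, 369.2781066894531), (138.3304901123047, 50.07410430908203), 77.34536743164062) [[420.3737 307.278 ]
 [469.2315 296.308 ]
 [499.536  431.2783]
 [450.6783 442.2482]]
clamp 5017 287 441 264 324
handle 743 363 424 290 308
paddle 440 403 442 272 291
```

View pics/crop.png

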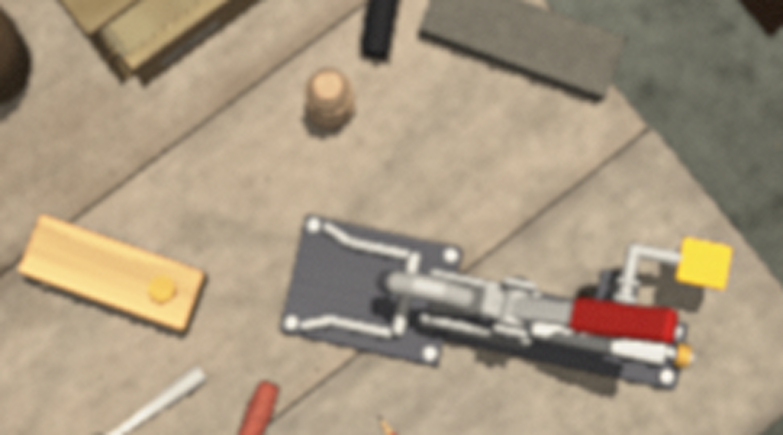

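The crop shows the plate's front corners at (305,215) and (283,330), and its rear corners at (463,247) and (437,365). The channel opens towards the rail.

```bash
python3 - <<'E'
from h import *
np.set_printoptions(precision=4,suppress=True)
c=bot.camera("top")
A,B,C,D,I,S1,S2=[atz(c,190+(x+.5)/2.9-.5,190+(y+.5)/2.9-.5,z)[:2] for x,y,z in ((305,215,.01),(283,330,.01),(463,247,.01),(437,365,.01),(162,289,.0425),(312,225,.012),(291,323,.012))]
print(A,B,C,D,"widths",np.linalg.norm(A-B),np.linalg.norm(C-D),np.linalg.norm(A-C),np.linalg.norm(B-D))
f=(A+B)/2; r=(C+D)/2; d=(f-r)/np.linalg.norm(f-r); e=(A-B)/np.linalg.norm(A-B)
print("front",f,"axis",d,np.degrees(np.arctan2(d[1],d[0])),"edge perp",np.degrees(np.arctan2(e[1],e[0]))+90)
print("anvil",f-0.058*d,"origin",f-.12*d)
print("insert",I)
E
```

```text
[0.5235 0.2387] [0.4369 0.243 ] [0.5146 0.1195] [0.4259 0.128 ] widths 0.08666763270705236 0.0890758823740332 0.11945611466806755 0.11555931754643324
front [0.4802 0.2408] axis [0.0842 0.9964] 85.16742865472088 edge perp 87.1105297136883
anvil [0.4753 0.183 ] origin [0.4701 0.1213]
insert [0.4521 0.331 ]
```

>>> step_arm(
  moves=[0.468,-0.198,-0.09,-28,0.468,-0.198,-0.09,-28,0.468,-0.198,-0.09,-28,0.468,-0.198,-0.09,-28,0.468,-0.198,-0.09,-28,0.468,-0.198,-0.09,-28,0.468,-0.198,-0.09,-28,0.468,-0.198,-0.09,-28,0.468,-0.198,-0.09,-28,0.468,-0.198,-0.09,-28,0.468,-0.198,-0.09,-28,0.468,-0.198,-0.09,-28],
  grip=1,
)

```text
time: 2.3
eef_pos: [0.59, -0.2607, 0.3191]
eef_rot: [0.909, 0.417, 0.0, 0.0]
ft_force: [-0.1, -0.4, 0.6]
grip_width: 0.998
finger_force: 0.0
```

```bash
cat > d.py <<'E'
import sys
from h import *
from scipy.spatial.transform import Rotation as R
def d(x,y,z,yaw):  # yaw: world angle of tool x, deg
    o=bot.get_obs(); M=R.from_quat(o["eef_rot"]).as_matrix(); p=o["eef_pos"]
    cur=np.degrees(np.arctan2(M[1,0],M[0,0]))
    print("t",round(o["time"],2),"tcp",np.round(p,4),"yaw",round(cur,2),"F",np.round(o["ft_force"],1),"grip",round(o["grip_width"],3),"q",np.round(o["qpos"],2))
    print("move",np.round(M.T@(np.array([x,y,z])-p),4),"turn",round(-((yaw-cur+180)%360-180),2))
if __name__=="__main__": d(*map(float,sys.argv[1:]))
E
python3 d.py 0.62 0.15 0.32 77.3
```

```text
t 2.3 tcp [ 0.59   -0.2607  0.3191] yaw 49.29 F [-0.1 -0.4  0.6] grip 0.998 q [ 0.54  0.35 -0.26  1.42  0.09  1.38 -0.43]
move [ 0.3308 -0.2451 -0.001 ] turn -28.01
```

>>> step_arm(
  moves=[0.331,-0.245,0,-28,0.331,-0.245,0,-28,0.331,-0.245,0,-28,0.331,-0.245,0,-28,0.331,-0.245,0,-28,0.331,-0.245,0,-28,0.331,-0.245,0,-28,0.331,-0.245,0,-28,0.331,-0.245,0,-28,0.331,-0.245,0,-28,0.331,-0.245,0,-28,0.331,-0.245,0,-28],
)

```text
time: 3.3
eef_pos: [0.6182, 0.1522, 0.3184]
eef_rot: [0.779, 0.627, 0.0, -0.001]
ft_force: [0.2, 0.2, 0.4]
grip_width: 0.998
finger_force: 0.0
```

```bash
python3 d.py 0.467 0.39 0.22 77.3
```

```text
t 3.3 tcp [0.6182 0.1522 0.3184] yaw 77.66 F [0.2 0.2 0.4] grip 0.998 q [ 0.07  0.36 -0.51  1.43  0.18  1.39 -0.66]
move [ 0.1999 -0.1985  0.0987] turn 0.36
```

>>> step_arm(
  moves=[0.2,-0.198,0.08,0,0.2,-0.198,0.08,0,0.2,-0.198,0.08,0,0.2,-0.198,0.08,0,0.2,-0.198,0.08,0,0.2,-0.198,0.08,0,0.2,-0.198,0.08,0,0.2,-0.198,0.08,0,0.2,-0.198,0.08,0,0.2,-0.198,0.08,0],
)

```text
time: 4.13
eef_pos: [0.4712, 0.3854, 0.2384]
eef_rot: [0.782, 0.624, -0.0, 0.001]
ft_force: [-0.6, -0.2, -0.5]
grip_width: 1.004
finger_force: 0.0
```

```bash
python3 - <<'E'
from h import *
np.set_printoptions(precision=4,suppress=True)
o=bot.get_obs(); print(o["eef_pos"],o["time"])
c=bot.camera("wrist"); save(c,"w1")
m=bot.cut_out(c,"rail")[0]["mask"]
ys,xs=np.nonzero(m); print(len(xs),xs.min(),xs.max(),ys.min(),ys.max())
P=np.array([atz(c,u,v,0.034)[:2] for u,v in zip(xs,ys)])
r=cv2.minAreaRect((P*1000).astype(np.float32)); print(r)
for t in ("insert_top","finial","rail"):
    print(t,[(np.round(w(x["location"],c),4),round(x["score"],2)) for x in bot.recognise(c,t)[:2]])
E
```

```text
[0.4712 0.3854 0.2384] 4.1333
5826 294 341 150 278
((459.9022216796875, 373.6839599609375), (131.6038055419922, 45.267822265625), 77.91503143310547)
insert_top [(array([0.4508, 0.3332, 0.0492]), 0.56)]
finial [(array([0.6047, 0.2424, 0.0533]), 0.92)]
rail [(array([0.4606, 0.3809, 0.0376]), 0.63)]
```

View pics/w1.png

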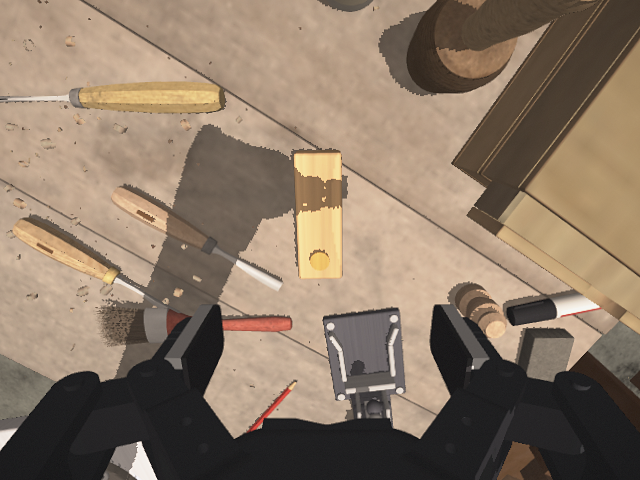

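The wrist view shows the rail clear at (319,214), with its insert at (319,260) towards the clamp. The plate's corners are at (323,317), (398,308), (332,402) and (406,393). The space around the grasp is free.

```bash
python3 - <<'E'
from h import *
np.set_printoptions(precision=4,suppress=True)
c=bot.camera("wrist")
def fit(A,B,C,D):
    A,B,C,D=[atz(c,*p,.01)[:2] for p in (A,B,C,D)]
    f=(A+B)/2; r=(C+D)/2; d=(f-r)/np.linalg.norm(f-r); e=(B-A)
    print(A,B,C,D,np.linalg.norm(A-B),np.linalg.norm(C-D),np.linalg.norm(A-C))
    print("front",f,"axis",np.degrees(np.arctan2(d[1],d[0])),np.degrees(np.arctan2(e[1],e[0]))+90)
fit((323,317),(398,308),(332,402),(406,393))
# refine: dark plate edges
print([ (np.round(w(x["location"],c),4),x["score"]) for x in bot.recognise(c,"clamp")[:1]])
f=c["frame"][295:415,305:425]; cv2.imwrite("pics/plate.png",cv2.resize(f,None,fx=5,fy=5,interpolation=cv2.INTER_NEAREST)[:,:,::-1])
E
python3 d.py 0.467 0.406 0.008 77.9
```

```text
[0.4359 0.2502] [0.5233 0.2421] [0.4192 0.1265] [0.514  0.1189] 0.08771902115062302 0.09512191118646189 0.12478387737017192
front [0.4796 0.2462] axis 83.96662110267802 84.73034644268662
[(array([0.4687, 0.1841, 0.0126]), 0.66)]
t 4.48 tcp [0.4706 0.3863 0.2386] yaw 77.2 F [-0.1  0.9 -0. ] grip 1.001 q [-0.29  0.37 -0.61  1.62  0.22  1.23 -1.17]
move [ 0.0184 -0.008   0.2306] turn -0.7
```

View pics/plate.png

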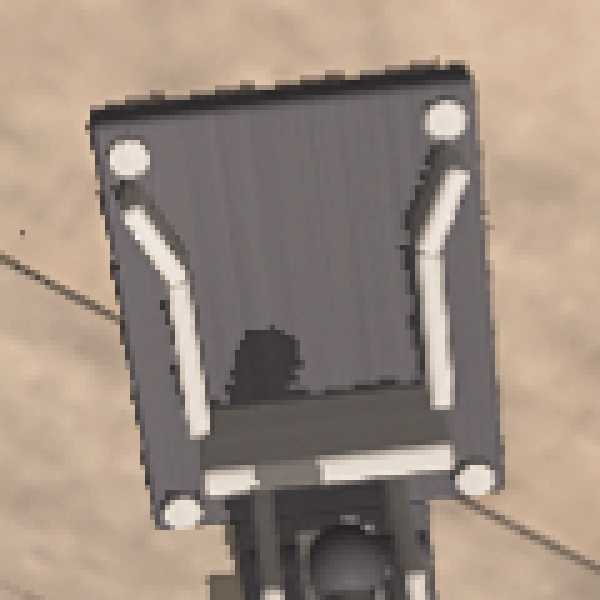

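Crop (5x, offset 305,295): the plate's top front edge runs (93,127)–(470,85). The channel rails' bends are at (190,285) and (420,250), and their ends near the stop at (210,432) and (430,405).

```bash
python3 - <<'E'
from h import *
np.set_printoptions(precision=4,suppress=True)
c=bot.camera("wrist")
g=lambda x,y,z: atz(c,305+(x+.5)/5-.5,295+(y+.5)/5-.5,z)[:2]
an=lambda v: np.degrees(np.arctan2(v[1],v[0]))
def cl(a,b): print(a,b,an(a-b))
A,B,C,D=g(93,127,.01),g(470,85,.01),g(157,525,.01),g(503,490,.01)
f=(A+B)/2;r=(C+D)/2
print("plate",A,B,C,D,"w",np.linalg.norm(B-A),np.linalg.norm(C-D),"front",f,"edge+90",an(B-A)+90,"axis",an(f-r),"sides",an(A-C),an(B-D),"len",np.linalg.norm(f-r))
# channel: inner edges at rail top z .032
L1,L2,R1,R2=g(190,285,.032),g(210,432,.032),g(420,250,.032),g(430,405,.032)
m1=(L1+R1)/2;m2=(L2+R2)/2
print("chan",m1,m2,an(m1-m2),np.linalg.norm(L1-R1),np.linalg.norm(L2-R2),np.linalg.norm(m1-m2))
print("stop bar front top",g(203,467,.032),g(453,447,.032))
E
```

```text
plate [0.4347 0.247 ] [0.5227 0.2382] [0.4246 0.1299] [0.5127 0.1207] w 0.08837711257771141 0.08855689017575413 front [0.4787 0.2426] edge+90 84.28689449638554 axis 85.10246694205068 sides 85.06030563911185 85.14447951365663 len 0.117697169513182
chan [0.4765 0.2135] [0.4722 0.1715] 84.14263227321636 0.05276841642708595 0.05199978317322766 0.042149773400473926
stop bar front top [0.4426 0.164 ] [0.5015 0.1562]
```

>>> step_arm(
  moves=[0.018,-0.008,0.04,-0.7,0.018,-0.008,0.08,-0.7,0.018,-0.008,0.12,-0.7,0.018,-0.008,0.16,-0.7,0.018,-0.008,0.19,-0.7,0.018,-0.008,0.21,-0.7,0.018,-0.008,0.223,-0.7,0.018,-0.008,0.229,-0.7,0.018,-0.008,0.229,-0.7],
)

```text
time: 5.28
eef_pos: [0.4657, 0.4062, 0.0087]
eef_rot: [0.777, 0.629, -0.001, 0.0]
ft_force: [0.0, 1.0, 0.6]
grip_width: 1.002
finger_force: 0.0
```

>>> step_arm(
  moves=[0,0,0,0,0,0,0,0,0,0,0,0,0,0,0,0,0,0,0,0,0,0,0,0,0,0,0,0,0,0,0,0],
  grip=-1,
  squeeze=40,
)

```text
time: 5.95
eef_pos: [0.467, 0.4074, 0.0112]
eef_rot: [0.777, 0.629, 0.001, 0.0]
ft_force: [0.5, -1.1, 7.1]
grip_width: 0.531
finger_force: 43.0
```

```bash
python3 d.py 0.4870 0.3340 0.035 84.8
```

```text
t 5.95 tcp [0.467  0.4074 0.0112] yaw 78.0 F [ 0.5 -1.1  7.1] grip 0.531 q [-0.4   0.63 -0.52  1.78  0.41  0.83 -1.33]
move [-0.0676  0.0349 -0.0239] turn -6.8
```

>>> step_arm(
  moves=[0,0,-0.015,0,0,0,-0.027,0,-0.02,0.01,-0.027,-2,-0.045,0.023,-0.027,-5,-0.0676,0.035,-0.027,-6.8,-0.0676,0.035,-0.027,-6.8,-0.0676,0.035,-0.027,-6.8,-0.0676,0.035,-0.027,-6.8],
)

```text
time: 6.62
eef_pos: [0.4862, 0.3338, 0.0374]
eef_rot: [0.739, 0.674, 0.001, -0.0]
ft_force: [0.3, 0.2, -1.5]
grip_width: 0.533
finger_force: 42.0
```

```bash
python3 - <<'E'
from h import *
np.set_printoptions(precision=4,suppress=True)
c=bot.camera("wrist"); save(c,"w2"); cv2.imwrite("pics/w2c.png",cv2.resize(c["frame"][190:440,220:520],None,fx=2,fy=2)[:,:,::-1])
o=bot.get_obs(); z=o["eef_pos"][2]-.0112+.034; print(o["eef_pos"],o["ft_force"],o["finger_force"])
for z2 in (z,):
    m=bot.cut_out(c,"rail")
    if m:
        ys,xs=np.nonzero(m[0]["mask"]); P=np.array([atz(c,u,v,z2)[:2] for u,v in zip(xs,ys)])
        print(cv2.minAreaRect((P*1000).astype(np.float32)))
print([(np.round(w(x["location"],c),4),round(x["score"],2)) for x in bot.recognise(c,"insert_top")[:2]])
E
python3 d.py 0.4870 0.3340 0.035 84.8
```

```text
[0.4858 0.3346 0.0373] [-0.3755  0.2195 -1.5061] 42.02768325805664
((485.1312255859375, 330.68145751953125), (83.58909606933594, 46.12839126586914), 85.62901306152344)
[]
t 6.77 tcp [0.4855 0.3348 0.037 ] yaw 84.92 F [ 0.  1. -1.] grip 0.533 q [-0.24  0.56 -0.57  1.85  0.39  0.85 -1.09]
move [-0.0006  0.0016  0.002 ] turn 0.12
```

View pics/w2c.png

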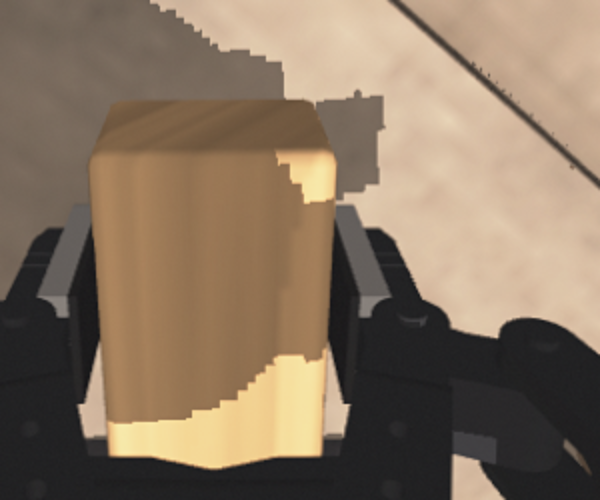

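The rail is held square between the pads and is upright. I'll lower it onto the plate's front edge and feel for contact.

>>> step_arm(
  moves=[-0.001,0.001,0.006,0,-0.001,0.001,0.011,0,-0.001,0.001,0.013,0,-0.001,0.001,0.0145,0,-0.001,0.001,0.0145,0],
)

```text
time: 7.18
eef_pos: [0.4865, 0.3319, 0.0213]
eef_rot: [0.738, 0.674, -0.001, -0.0]
ft_force: [0.2, -0.2, -1.5]
grip_width: 0.529
finger_force: 42.1
```

```bash
python3 d.py 0.4801 0.2585 0.0212 84.8
```

```text
t 7.18 tcp [0.4865 0.3319 0.0213] yaw 84.83 F [ 0.2 -0.2 -1.5] grip 0.529 q [-0.24  0.58 -0.56  1.85  0.41  0.82 -1.1 ]
move [-0.0737  0.0002  0.0001] turn 0.03
```

>>> step_arm(
  moves=[-0.01,0,0,0,-0.02,0,0,0,-0.03,0,0,0,-0.035,0,0,0,-0.035,0,0.001,0,-0.035,0,0.002,0],
)

```text
time: 7.68
eef_pos: [0.4843, 0.2956, 0.0204]
eef_rot: [0.739, 0.674, -0.001, 0.001]
ft_force: [-1.2, -3.0, 5.6]
grip_width: 0.528
finger_force: 42.8
```

>>> step_arm(
  moves=[-0.007,0,-0.001,0,-0.014,0,-0.001,0,-0.021,0,-0.001,0,-0.026,0,-0.001,0,-0.028,0,-0.001,0,-0.028,0,-0.001,0],
)

```text
time: 8.18
eef_pos: [0.4815, 0.2684, 0.0211]
eef_rot: [0.739, 0.674, -0.0, 0.0]
ft_force: [0.7, -0.3, 0.7]
grip_width: 0.53
finger_force: 42.3
```

Nearly there, with about 10 mm left. I'll creep the rest.

>>> step_arm(
  moves=[-0.002,0,0,0,-0.004,0,0,0,-0.006,0,0,0,-0.007,0,0,0,-0.008,0,0,0,-0.008,0,0,0],
)

```text
time: 8.68
eef_pos: [0.4808, 0.2621, 0.0211]
eef_rot: [0.738, 0.674, 0.001, -0.0]
ft_force: [1.0, 3.0, 1.1]
grip_width: 0.531
finger_force: 42.2
```

>>> step_arm(
  moves=[-0.0015,0,0,0,-0.0015,0,0,0,-0.0015,0,0,0],
)

```text
time: 8.93
eef_pos: [0.4808, 0.2621, 0.0214]
eef_rot: [0.738, 0.675, 0.002, -0.001]
ft_force: [1.5, 4.9, -0.0]
grip_width: 0.53
finger_force: 42.2
```

>>> step_arm(
  moves=[0,0,0.0005,0,0,0,0.0005,0,0,0,0.0005,0,0,0,0.0005,0,0,0,0.0005,0],
  grip=1,
)

```text
time: 9.35
eef_pos: [0.4803, 0.259, 0.0202]
eef_rot: [0.739, 0.674, -0.001, 0.0]
ft_force: [-0.6, 0.7, -0.3]
grip_width: 1.002
finger_force: 0.0
```

>>> step_arm(
  moves=[0.01,0,-0.03,0,0.03,0,-0.07,0,0.06,0,-0.11,0,0.08,0,-0.15,0,0.1,0,-0.18,0,0.1,0,-0.18,0,0.1,0,-0.18,0],
)

```text
time: 9.93
eef_pos: [0.4902, 0.363, 0.204]
eef_rot: [0.737, 0.675, 0.004, -0.0]
ft_force: [0.0, -0.5, -0.8]
grip_width: 1.0
finger_force: 0.0
```

```bash
python3 - <<'E'
from h import *
np.set_printoptions(precision=4,suppress=True)
o=bot.get_obs(); print(o["eef_pos"],o["time"])
c=bot.camera("wrist"); cv2.imwrite("pics/w3c.png",cv2.resize(c["frame"][160:420,240:500],None,fx=2.3,fy=2.3,interpolation=cv2.INTER_CUBIC)[:,:,::-1])
m=bot.cut_out(c,"rail")
ys,xs=np.nonzero(m[0]["mask"]); P=np.array([atz(c,u,v,.044)[:2] for u,v in zip(xs,ys)])
print(cv2.minAreaRect((P*1000).astype(np.float32)),P[:,1].max())
print([(np.round(w(x["location"],c),4),round(x["score"],2)) for x in bot.recognise(c,"insert_top")[:2]])
E
```

```text
[0.4902 0.363  0.204 ] 9.9333
((477.8800048828125, 232.74887084960938), (142.14419555664062, 46.011627197265625), 85.35971069335938) 0.3050538050154131
[(array([0.4699, 0.1869, 0.0554]), 0.75)]
```

View pics/w3c.png

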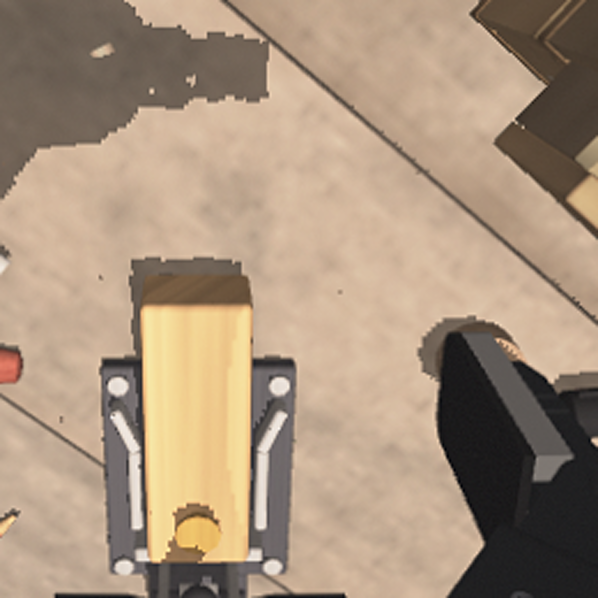

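The rail lies between the side rails, with its end at the stop bar and the insert (195,530 in the crop) in front of the jaw. Next I'll move to the handle.

```bash
python3 - <<'E'
from h import *
c=bot.camera("wrist"); g=lambda x,y,z: atz(c,240+(x+.5)/2.3-.5,160+(y+.5)/2.3-.5,z)[:2]
f=(g(102,362,.01)+g(294,361,.01))/2; e=(g(142,305,.044)+g(250,304,.044))/2
print("front",f,"rail end",e,"overhang",e-f)
E
python3 d.py 0.456 -0.006 0.25 84.8
```

```text
front [0.47666212 0.24060012] rail end [0.48018913 0.2863485 ] overhang [0.00352701 0.04574839]
t 10.13 tcp [0.489  0.3568 0.198 ] yaw 84.71 F [ 0.3 -0.3 -0.2] grip 0.997 q [-0.2   0.41 -0.66  1.67  0.27  1.16 -1.02]
move [-0.3645  0.0005 -0.0505] turn -0.09
```

>>> step_arm(
  moves=[0,0,-0.04,0,-0.02,0,-0.06,0,-0.06,0,-0.06,0,-0.1,0,-0.06,0,-0.14,0,-0.06,0,-0.18,0,-0.06,0,-0.22,0,-0.06,0,-0.26,0,-0.06,0,-0.3,0,-0.06,0,-0.335,0,-0.06,0,-0.364,0,-0.06,0,-0.364,0,-0.06,0],
  grip=-1,
  squeeze=40,
)

```text
time: 11.13
eef_pos: [0.4541, -0.0117, 0.2584]
eef_rot: [0.743, 0.67, -0.003, -0.0]
ft_force: [-0.1, -0.4, 0.5]
grip_width: 0.002
finger_force: 0.0
```

```bash
python3 - <<'E'
from h import *
np.set_printoptions(precision=4,suppress=True)
for n in ("top","side"):
    c=bot.camera(n)
    for t in ("handle_grip","paddle","handle","rail"):
        print(n,t,[(np.round(w(x["location"],c),4),round(x["score"],2)) for x in bot.recognise(c,t)[:1]])
    save(c,n+"4")
    if n=="side": cv2.imwrite("pics/s4c.png",cv2.resize(c["frame"][130:330,290:490],None,fx=3,fy=3,interpolation=cv2.INTER_CUBIC)[:,:,::-1])
E
python3 d.py 0.456 -0.006 0.18 84.8
```

```text
top handle_grip [(array([0.463 , 0.0321, 0.143 ]), 0.69)]
top paddle [(array([ 0.5157, -0.0031,  0.0633]), 0.6)]
top handle [(array([0.4599, 0.0345, 0.141 ]), 0.76)]
top rail [(array([0.4742, 0.2269, 0.0417]), 0.69)]
side handle_grip [(array([0.46  , 0.0377, 0.1411]), 0.93)]
side paddle [(array([ 0.5152, -0.0103,  0.0679]), 0.79)]
side handle [(array([0.4645, 0.0351, 0.1386]), 0.88)]
side rail [(array([0.6737, 0.1057, 0.0264]), 0.63)]
t 11.63 tcp [ 0.4565 -0.0023  0.2604] yaw 84.9 F [ 0.6 -0.4 -0.4] grip 0.003 q [ 0.36  0.04 -0.46  1.92  0.02  1.18 -0.19]
move [-0.0037 -0.0002  0.0804] turn 0.1
```

View pics/s4c.png

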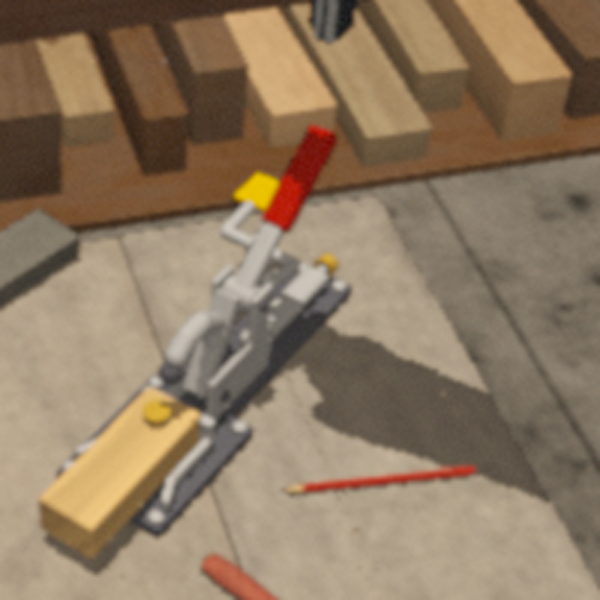

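The finger tips hang directly over the end of the red grip at crop (330,20). I'll press along the handle's arc.

>>> step_arm(
  moves=[0,0,0.04,0,0,0,0.075,0,0,0,0.09,0,-0.003,0,0.1,0,-0.007,0,0.107,0,-0.011,0,0.114,0,-0.015,0,0.121,0,-0.018,0,0.128,0,-0.02,0,0.135,0,-0.022,0,0.142,0,-0.0235,0,0.148,0,-0.0235,0,0.148,0],
)

```text
time: 12.63
eef_pos: [0.4539, -0.0272, 0.1124]
eef_rot: [0.739, 0.674, -0.001, -0.0]
ft_force: [-2.5, -0.4, 3.6]
grip_width: -0.0
finger_force: 1.7
```

>>> step_arm(
  moves=[0,0,0.003,0,-0.001,0,0.006,0,-0.001,0,0.009,0,-0.001,0,0.012,0,-0.001,0,0.012,0],
)

```text
time: 13.05
eef_pos: [0.4548, -0.0282, 0.1009]
eef_rot: [0.738, 0.674, -0.0, 0.001]
ft_force: [-0.6, -1.7, 3.4]
grip_width: 0.001
finger_force: 1.5
```

>>> step_arm(
  moves=[0,0,0.002,0,0,0,0.004,0,0,0,0.006,0,0,0,0.006,0],
)

```text
time: 13.38
eef_pos: [0.455, -0.0274, 0.0945]
eef_rot: [0.738, 0.674, 0.001, 0.0]
ft_force: [0.2, -2.0, 3.0]
grip_width: 0.002
finger_force: 1.2
```

>>> step_arm(
  moves=[0,0,0.002,0,0,0,0.004,0,0,0,0.004,0],
)

```text
time: 13.63
eef_pos: [0.4546, -0.0272, 0.0902]
eef_rot: [0.738, 0.674, 0.0, 0.0]
ft_force: [1.2, -0.8, 1.1]
grip_width: -0.001
finger_force: 1.0
```

Force is falling towards dead centre. I'll keep going to the stop.

>>> step_arm(
  moves=[0,0,0.002,0,0,0,0.004,0,0,0,0.006,0,0,0,0.006,0],
)

```text
time: 13.97
eef_pos: [0.454, -0.0271, 0.0839]
eef_rot: [0.738, 0.674, -0.0, -0.0]
ft_force: [0.8, 0.5, 1.0]
grip_width: 0.001
finger_force: 0.6
```

>>> step_arm(
  moves=[0,0,0.002,0,0,0,0.004,0,0,0,0.004,0],
)

```text
time: 14.22
eef_pos: [0.4537, -0.0271, 0.0799]
eef_rot: [0.738, 0.674, -0.0, -0.001]
ft_force: [0.1, -0.2, 0.0]
grip_width: -0.002
finger_force: 0.1
```

>>> step_arm(
  moves=[0,0,0.002,0,0,0,0.004,0,0,0,0.004,0],
)

```text
time: 14.47
eef_pos: [0.454, -0.027, 0.0762]
eef_rot: [0.738, 0.674, -0.0, -0.0]
ft_force: [-1.0, 1.0, 3.6]
grip_width: -0.002
finger_force: 1.3
```

>>> step_arm(
  moves=[0,0,0.002,0,0,0,0.004,0,0,0,0.004,0],
)

```text
time: 14.72
eef_pos: [0.4542, -0.0268, 0.0732]
eef_rot: [0.738, 0.674, -0.0, -0.0]
ft_force: [-4.7, 1.6, 12.6]
grip_width: -0.002
finger_force: 5.9
```

A firm stop, 12.6 N. I'll lift off and look.

>>> step_arm(
  moves=[0,0,-0.005,0,0,0,-0.02,0,0,0,-0.05,0,0,0,-0.07,0,0,0,-0.07,0,0,0,-0.07,0,0,0,-0.07,0,0,0,-0.07,0],
)

```text
time: 15.38
eef_pos: [0.4532, -0.0276, 0.1413]
eef_rot: [0.738, 0.674, -0.001, -0.001]
ft_force: [0.3, 0.4, -0.0]
grip_width: 0.003
finger_force: 0.0
```

```bash
python3 - <<'E'
from h import *
np.set_printoptions(precision=4,suppress=True)
for n in ("top","side"):
    c=bot.camera(n)
    for t in ("handle_grip","paddle"):
        print(n,t,[(np.round(w(x["location"],c),4),round(x["score"],2)) for x in bot.recognise(c,t)[:1]])
    m=bot.cut_out(c,"paddle")
    if m and n=="top":
        ys,xs=np.nonzero(m[0]["mask"]); fr=c["frame"][ys,xs].astype(int)
    f=c["frame"].astype(int); Y=(f[:,:,0]>180)&(f[:,:,1]>150)&(f[:,:,2]<90)
    k,l,s,ce=cv2.connectedComponentsWithStats(Y.astype(np.uint8)); 
    for i in range(1,k):
        if s[i,4]>60:
            print(n,"yellow",ce[i],s[i,4],atz(c,*ce[i],.066))
cv2.imwrite("pics/s5c.png",cv2.resize(c["frame"][130:330,290:490],None,fx=3,fy=3,interpolation=cv2.INTER_CUBIC)[:,:,::-1])
E
python3 d.py 0.515 -0.01 0.145 84.8
```

```text
top handle_grip [(array([0.4615, 0.0331, 0.0824]), 0.64)]
top paddle [(array([ 0.5154, -0.0034,  0.0647]), 0.72)]
side handle_grip [(array([0.457 , 0.032 , 0.0834]), 0.61)]
side paddle []
side yellow [377.056 193.376] 125 [ 0.517  -0.0512  0.066 ]
t 15.78 tcp [ 0.4542 -0.0274  0.1423] yaw 84.81 F [0.8 0.2 0.2] grip -0.002 q [ 0.38  0.17 -0.45  2.08  0.09  0.92 -0.21]
move [ 0.0229  0.0589 -0.0027] turn 0.01
```

View pics/s5c.png

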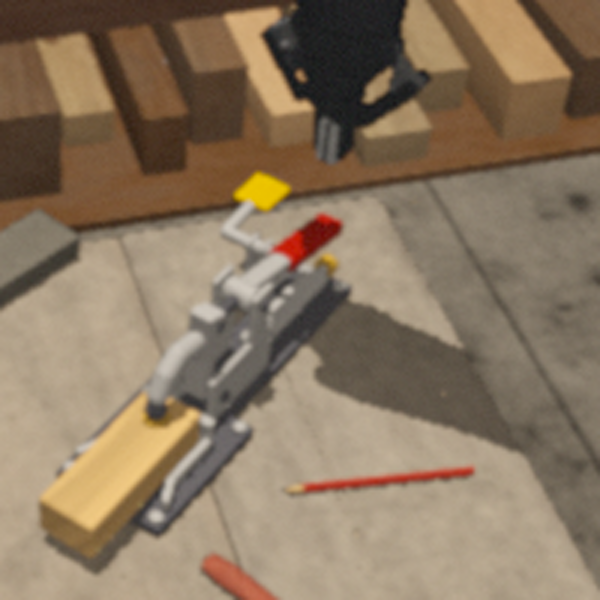

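The clamp is locked: the handle is down at (310,240), the jaw is on the insert at (157,405), and the paddle is at (263,190). The recogniser's paddle y doesn't match the yellow pixels, so I'll triangulate it from both views.

```bash
python3 - <<'E'
from h import *
T=bot.camera("top"); S=bot.camera("side")
im=cv2.imread("pics/top0.png")[:,:,::-1].astype(int)
Y=(im[:,:,0]>170)&(im[:,:,1]>140)&(im[:,:,2]<110); Y[:,:415]=0;Y[:,450:]=0
ys,xs=np.nonzero(Y); print(len(xs),xs.mean(),ys.mean())
o1,d1=ray(T,xs.mean(),ys.mean()); o2,d2=ray(S,377,193.4)
s=np.linalg.lstsq(np.c_[d1,-d2],o2-o1,rcond=None)[0]
print(o1+d1*s[0],o2+d2*s[1])
print(atz(T,xs.mean(),ys.mean(),.068),atz(S,377,193.4,.068))
E
python3 d.py 0.516 -0.05 0.1 84.8
```

```text
290 431.84137931034485 282.90344827586205
[ 0.5108051  -0.04844355  0.06942455] [ 0.51516145 -0.04680247  0.0697787 ]
[ 0.51101291 -0.04868778  0.068     ] [ 0.51605574 -0.04879256  0.068     ]
t 15.88 tcp [ 0.4543 -0.0275  0.1424] yaw 84.81 F [ 0.3 -0.1 -1. ] grip 0.002 q [ 0.38  0.17 -0.45  2.08  0.09  0.92 -0.21]
move [-0.0168  0.0635  0.0424] turn 0.01
```

The paddle is at (0.514, −0.0485, 0.069). I'll turn the gripper 90° so its wide side stays clear of the rising handle, and aim slightly outboard.

>>> step_arm(
  moves=[-0.005,0.02,-0.02,7,-0.01,0.045,-0.02,14,-0.016,0.069,-0.02,21,-0.016,0.069,-0.02,28,-0.016,0.069,-0.02,35,-0.016,0.069,-0.02,42,-0.016,0.069,-0.02,49,-0.016,0.069,-0.02,56,-0.016,0.069,-0.02,63,-0.016,0.069,-0.02,70,-0.016,0.069,-0.02,77,-0.016,0.069,-0.02,84],
)

```text
time: 16.88
eef_pos: [0.5216, -0.0496, 0.1624]
eef_rot: [1.0, 0.004, -0.0, 0.0]
ft_force: [-0.2, 0.0, -0.5]
grip_width: 0.0
finger_force: 0.0
```

```bash
python3 d.py 0.52 -0.049 0.075 -5.2
```

```text
t 16.88 tcp [ 0.5216 -0.0496  0.1624] yaw 0.47 F [-0.2  0.  -0.5] grip 0.0 q [ 0.2   0.25 -0.22  1.91  0.06  0.99 -1.61]
move [-0.0015 -0.0006  0.0874] turn 5.67
```

>>> step_arm(
  moves=[-0.001,0,0.03,5,-0.001,0,0.06,5,-0.001,0,0.08,5,-0.001,0,0.09,5,-0.001,0,0.096,5,-0.001,0,0.1,5,-0.001,0,0.104,5,-0.001,0,0.104,5],
)

```text
time: 17.55
eef_pos: [0.5205, -0.05, 0.0592]
eef_rot: [0.999, -0.037, -0.0, 0.0]
ft_force: [-2.5, -0.7, 2.9]
grip_width: 0.001
finger_force: 1.2
```

The fingers are on the paddle, about 10 mm down at 2.9 N. I'll continue.

>>> step_arm(
  moves=[0,0,0.002,0,0,0,0.005,0,0,0,0.008,0,0,0,0.008,0],
)

```text
time: 17.88
eef_pos: [0.5213, -0.0496, 0.0512]
eef_rot: [0.999, -0.037, 0.001, -0.0]
ft_force: [-0.7, -0.1, 2.1]
grip_width: 0.0
finger_force: 1.0
```

>>> step_arm(
  moves=[0,0,0.002,0,0,0,0.005,0,0,0,0.008,0,0,0,0.008,0],
)

```text
time: 18.22
eef_pos: [0.5212, -0.0498, 0.0422]
eef_rot: [0.999, -0.037, 0.001, 0.0]
ft_force: [-0.1, 0.0, 1.9]
grip_width: 0.0
finger_force: 0.7
```

```bash
python3 - <<'E'
from h import *
for n in ("side",):
    c=bot.camera(n)
    print([(np.round(w(x["location"],c),4),round(x["score"],2)) for x in bot.recognise(c,"handle")[:2]])
E
```

```text
[(array([0.4624, 0.0287, 0.1245]), 0.71)]
```

The handle has sprung up (z 0.08 → 0.125). I'll raise straight up and check.

>>> step_arm(
  moves=[0,0,-0.01,0,0,0,-0.03,0,0,0,-0.06,0,0,0,-0.1,0,0.02,0,-0.14,0,0.05,0,-0.18,0,0.08,0,-0.2,0,0.08,0,-0.2,0,0.08,0,-0.2,0,0.08,0,-0.2,0],
)

```text
time: 19.15
eef_pos: [0.5992, -0.0554, 0.2418]
eef_rot: [0.999, -0.037, -0.001, -0.0]
ft_force: [-0.9, -0.4, 0.4]
grip_width: 0.003
finger_force: 0.0
```

```bash
python3 - <<'E'
from h import *
np.set_printoptions(precision=4,suppress=True)
for n in ("top","side"):
    c=bot.camera(n)
    for t in ("handle","rail","insert_top","paddle"):
        print(n,t,[(np.round(w(x["location"],c),4),round(x["score"],2)) for x in bot.recognise(c,t)[:1]])
cv2.imwrite("pics/s6c.png",cv2.resize(c["frame"][130:330,290:490],None,fx=3,fy=3,interpolation=cv2.INTER_CUBIC)[:,:,::-1])
print(bot.get_obs()["time"])
E
```

```text
top handle [(array([0.4617, 0.0331, 0.1393]), 0.77)]
top rail [(array([0.4755, 0.229 , 0.0461]), 0.91)]
top insert_top [(array([0.4743, 0.1783, 0.0468]), 0.56)]
top paddle [(array([ 0.5167, -0.0405,  0.0677]), 0.83)]
side handle [(array([0.4631, 0.0369, 0.1384]), 0.57)]
side rail [(array([0.4692, 0.2393, 0.041 ]), 0.58)]
side insert_top [(array([0.4732, 0.1883, 0.049 ]), 0.55)]
side paddle [(array([ 0.5135, -0.0106,  0.0687]), 0.85)]
19.65
```

View pics/s6c.png

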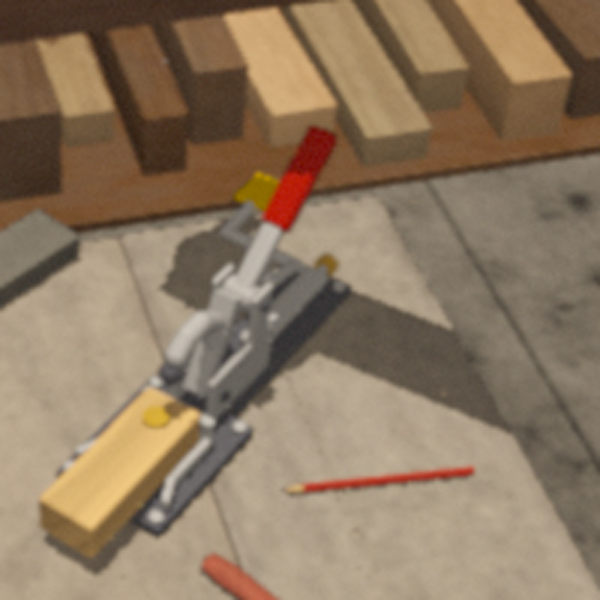

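The clamp is open, with the handle up at (300,180). The paddle is back up at (258,190), the rail hasn't moved, and the insert at (156,415) now sits low. I'll hand the job in.

```bash
python3 -c "
from plant import bot
print(bot.close_job())"
```

```text
the job is handed in; nothing more can be done
None
```

I handed the job in at about 20 s of the 58 s limit, and no verdict came back: the clamp locked on the insert by itself and sprang open at the paddle, and the last picture shows the rail against the stop, the insert sitting low and the paddle back up.

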